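Set the stock tags to match the bins

ROBOT

A 6-joint arm with a two-finger parallel gripper is mounted at the origin on a cart in front of the work surface, level with it; the furniture and walls round the work are solid. World frame = base frame: x ahead of the robot, y to its left, z up, the work surface at z = 0. Lengths are in mm, angles in rad, forces in N, time in s.
With the tool pointing down it reaches from about 350 to 775 mm from the base axis. Payload 7.3 kg.
Tool frame: the origin (TCP) lies at the very end of the fingers, on their centre line; the grasp point (between the pads) lies 19 mm behind it; z points along the fingers, y is the line along which they close (so a half turn about z gives the same grasp; the last joint's range is limited). The gripper opens to 92 mm and grips with 3 to 60 N. Pads are 19 mm wide; open, the fingers measure 130 mm over their backs; the gripper's body (75 mm by 190 mm) begins 47 mm behind the grasp point.
Start: joints at [0.998, 0.342, 1.524, -0, 1.275, -0.146], TCP at [217.317, 477.931, 226.741] pointing down, gripper open.
Joint ranges: [-2.53, 2.53], [-0.77, 2.02], [0.04, 2.7], [-1, 4.14], [0.28, 2.66], [-3.11, 3.11]. Speed limits (rad/s): [2.57, 2.57, 3.14, 3.14, 3.14, 3.14].

INTERFACE

Orientations are given as [roll, pitch, yaw] about the fixed x, y, z axes, in that order (R = Rz(yaw) Ry(pitch) Rx(roll)).
In Python, from plant import bot gives the robot as it stands.
- The arm moves only by the tool jog_arm, never from a script. Its argument "targets" is a list of rows, each an object with "xyz": the shift along the tool's x, y, z as a fraction of full scale, a list of three; "spin": the turn about the tool's z as a fraction of full scale. In form: [{"xyz": [x, y, z], "spin": spin}, ...]. A call has exactly 10 rows; each row shifts and turns the commanded pose from where the row before left it, along the tool's axes as they then stand; what a row does not reach is not made up. Full scale, the value 1, is 80 mm for a shift and 0.1 rad for a turn. A row lasts 1/8 s, in which the tool goes at most 62.5 mm and 10.7 degrees, less where a joint would pass 70% of its speed; a pose out of reach is approached as far as the arm can. A call with a number of a shift or a turn outside -1 to 1 is refused whole. A call with a gripper value outside its range is refused whole. "gripper" is the opening in per cent of the stroke, from 0 (shut) to 100 (fully open), set as the call begins (left out, the last holds). The fingers move at their own pace and stop on an object; the grip force is fixed at half the most. Time passes only in rows, so rows that do not move let the fingers close, or fill a call up. It gives the time, the measured TCP pose, the force, the opening and the grip force at its end, in the units of the state.
- bot.get_obs(): the state, without advancing time (a new reading comes with each control period).
- bot.capture(name): name is "side" or "top"; returns the picture (384x512x3 uint8, blue, green, red); there is no depth.
- bot.get_calibration(name): a dict with "vfov" (degrees; the focal length in pixels is half the picture's height over the tangent of half this angle, whatever the lens; pixels are square), "cx", "cy" (the principal point, pixels), "eye" and "rotation" of the camera in the world. Camera axes: x right, y down, z forward; pixel columns grow to the right and rows downward; lengths in mm; the calibration is good to about 2 mm. A picture is of the moment at which its call begins. get_calibration takes no time and is no camera call.
- bot.close_job(): hands the job in; it is judged then, once.
The state is a dict: "time": time; "joint_positions": joint angles; "dq": joint speeds; "tau": joint torques, N m; "tool_pos": TCP position; "tcp_rot": TCP orientation; "contact_force": force on the tool from outside, world axes, zero at the start; "moment": the same for the moment, N m; "grip_width": finger opening in mm; "finger_force": force on a finger pad.
Only numpy, scipy, OpenCV 4.12 (cv2) and the standard library are available. Lean on these libraries where they do the work, as an engineer would, in place of code of your own. Each camera call takes 0.05 s, during which the arm holds its last target. There are 200 camera calls.

TASK

Each blue bin has a hinged tag, red on one face and green on the other, on the rail just in front of it: gently push over, with a fingertip, every tag that is wrong, so that exactly the bins full of tubes have the green face up and the empty bin has the red face up. Do not tip a tag that is already right, and do not move or pick up the bins or anything else on the bench.

Things in the scene. Friction and masses are not known exactly. Their poses are not given: they have to be found in the camera images.
- rail: Fixed aluminium rail 74 x 435 mm, 8 mm high, origin centre of its underside; x axis away from the robot, y left along the row, yaw within 0.15 rad of world. It carries four like grey tag stands at 110 mm pitch (which stand has which place varies), each with a bin behind it.
- tag_a: Grey tag stand. Origin: centre of its underside, 8 mm above the bench; x axis away from the robot toward its own bin, y left along the row. Foot 66 x 36 x 10 mm; two posts (6 mm in x, 16 in y) at x = +-29 mm reach 57 mm above the origin and carry a level spindle along x, 52 mm above the origin, on which the tag swings.
- flap_a (a joint): Tag angle, rad. Plate 44 mm wide in x, 4 thick, free edge 46 mm from spindle, 25 g. 0: leans 40 deg from upright to the left (+y) on a stop, upper face red; 0.70: upright; 1.40: leans 40 deg right (-y) on a stop, upper face green. Pushed past upright it drops to the other stop by its weight (hinge almost frictionless). At rest the free edge is 35 mm above and 30 mm beside the spindle.
- tag_a_bay (a point): Point level with this stand's underside, 90 mm ahead (+x of the stand) of its origin; the stand's own bin is centred here within about 10 mm.
- tag_b: Grey tag stand. Origin: centre of its underside, 8 mm above the bench; x axis away from the robot toward its own bin, y left along the row. Foot 66 x 36 x 10 mm; two posts (6 mm in x, 16 in y) at x = +-29 mm reach 57 mm above the origin and carry a level spindle along x, 52 mm above the origin, on which the tag swings.
- flap_b (a joint): Tag angle, rad. Plate 44 mm wide in x, 4 thick, free edge 46 mm from spindle, 25 g. 0: leans 40 deg from upright to the left (+y) on a stop, upper face red; 0.70: upright; 1.40: leans 40 deg right (-y) on a stop, upper face green. Pushed past upright it drops to the other stop by its weight (hinge almost frictionless). At rest the free edge is 35 mm above and 30 mm beside the spindle.
- tag_b_bay (a point): Point level with this stand's underside, 90 mm ahead (+x of the stand) of its origin; the stand's own bin is centred here within about 10 mm.
- tag_c: Grey tag stand. Origin: centre of its underside, 8 mm above the bench; x axis away from the robot toward its own bin, y left along the row. Foot 66 x 36 x 10 mm; two posts (6 mm in x, 16 in y) at x = +-29 mm reach 57 mm above the origin and carry a level spindle along x, 52 mm above the origin, on which the tag swings.
- flap_c (a joint): Tag angle, rad. Plate 44 mm wide in x, 4 thick, free edge 46 mm from spindle, 25 g. 0: leans 40 deg from upright to the left (+y) on a stop, upper face red; 0.70: upright; 1.40: leans 40 deg right (-y) on a stop, upper face green. Pushed past upright it drops to the other stop by its weight (hinge almost frictionless). At rest the free edge is 35 mm above and 30 mm beside the spindle.
- tag_c_bay (a point): Point level with this stand's underside, 90 mm ahead (+x of the stand) of its origin; the stand's own bin is centred here within about 10 mm.
- tag_d: Grey tag stand. Origin: centre of its underside, 8 mm above the bench; x axis away from the robot toward its own bin, y left along the row. Foot 66 x 36 x 10 mm; two posts (6 mm in x, 16 in y) at x = +-29 mm reach 57 mm above the origin and carry a level spindle along x, 52 mm above the origin, on which the tag swings.
- flap_d (a joint): Tag angle, rad. Plate 44 mm wide in x, 4 thick, free edge 46 mm from spindle, 25 g. 0: leans 40 deg from upright to the left (+y) on a stop, upper face red; 0.70: upright; 1.40: leans 40 deg right (-y) on a stop, upper face green. Pushed past upright it drops to the other stop by its weight (hinge almost frictionless). At rest the free edge is 35 mm above and 30 mm beside the spindle.
- tag_d_bay (a point): Point level with this stand's underside, 90 mm ahead (+x of the stand) of its origin; the stand's own bin is centred here within about 10 mm.
- bin_full_1: Loose open blue bin, 70 (x) x 90 (y) x 36 mm, walls 3 mm, about 0.45 kg, standing on the bench behind one of the tags (which one varies). Origin: centre of its underside. This one is full: twelve upright white sample tubes that reach 64 mm above the bench.
- bin_full_2: Loose open blue bin, 70 (x) x 90 (y) x 36 mm, walls 3 mm, about 0.45 kg, standing on the bench behind one of the tags (which one varies). Origin: centre of its underside. This one is full: twelve upright white sample tubes that reach 64 mm above the bench.
- bin_full_3: Loose open blue bin, 70 (x) x 90 (y) x 36 mm, walls 3 mm, about 0.45 kg, standing on the bench behind one of the tags (which one varies). Origin: centre of its underside. This one is full: twelve upright white sample tubes that reach 64 mm above the bench.
- bin_empty_1: Loose open blue bin, 70 (x) x 90 (y) x 36 mm, walls 3 mm, about 0.45 kg, standing on the bench behind one of the tags (which one varies). Origin: centre of its underside. This one is empty.
- bottle_amber: Bystander: brown screw-cap bottle, 46 mm wide, 88 tall. Origin: centre of its underside.
- petri_c: Bystander: petri dish, 60 mm wide, 14 tall. Origin: centre of its underside.
- marker_red: Bystander: white marker with a red cap, 135 mm long, 11 thick. Origin: centre of its underside.
- forceps: Bystander: steel forceps, 127 mm long, 8 thick. Origin: centre of its underside.
- lab_timer: Bystander: white timer with three buttons, 62 x 68 x 19. Origin: centre of its underside.
- tape_green: Bystander: roll of green tape, 65 mm wide, 19 tall. Origin: centre of its underside.
- note_pad: Bystander: yellow note pad, 66 x 66 x 13. Origin: centre of its underside.

How it is judged:
By the outcome, as a careful person would: the job done as asked, in the order asked, and still so for the second after the job is handed in, with the robot touching nothing.
It also fails if it takes over 48 s, if anything falls off the work surface, if the arm or the gripper's body presses on something with over 40 N, if the wrist force passes 120 N, or if a joint passes its speed limit or range.

## Working session

There is one attempt and no reset: what is moved stays moved. The work goes in short steps, Python scripts to look and compute and a tool call to move; the robot and the scene stay as the last step left them, time stands still between calls to the robot, and variables do not carry over. Pictures are saved under pics/ and viewed, at most 10 in all, crops included, and the job is handed in when it is done.

Besides the shell and the picture viewer there is one more tool, called after "Request:" as name(argument=value, ...) on one line, values as JSON. jog_arm: Moves the arm, as the interface text tells. Shift numbers are shares of 80 mm and turn numbers shares of 0.1 rad, none past 1 either way. Its arguments: {"type":"object","properties":{"targets":{"type":"array","items":{"type":"object","properties":{"xyz":{"type":"array","items":{"type":"number"}},"spin":{"type":"number"}}}},"gripper":{"type":"number"}},"required":["targets"]}

```bash
mkdir -p pics
python3 - <<'E'
from plant import bot
import cv2
for n in("side","top"):
    cv2.imwrite(f"pics/{n}0.png",cv2.resize(bot.capture(n),(800,600),interpolation=cv2.INTER_CUBIC)); print(n,bot.get_calibration(n))
o=bot.get_obs();print(o["tool_pos"],o["tcp_rot"],o["time"])
E
```

```text
side {'vfov': 44.98684203562358, 'cx': 262.63964153454685, 'cy': 197.78591885489092, 'eye': array([-270.61493554, -642.32900702, 1141.58351887]), 'rotation': array([-2.39556951, -0.00995559, -0.8793838 ])}
top {'vfov': 46.351277673751746, 'cx': 250.27345242467382, 'cy': 194.0131248865688, 'eye': array([ 394.88436044,  -21.46055519, 1437.21942169]), 'rotation': array([-3.06262497,  0.02113304, -1.59745313])}
[217.13056388 477.61058103 226.12600642] [-3.14027751e+00 -1.91113709e-04  2.71474606e+00] 0.1
```

View pics/side0.png

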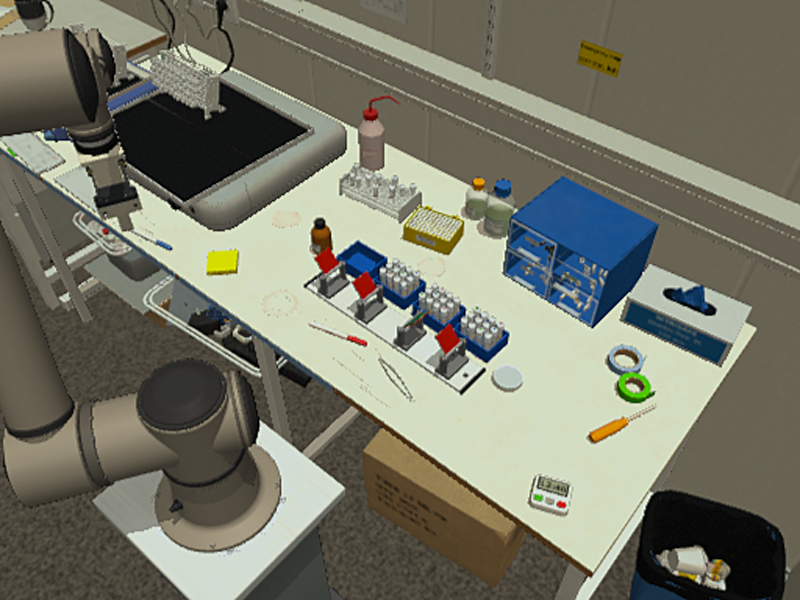

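View pics/top0.png

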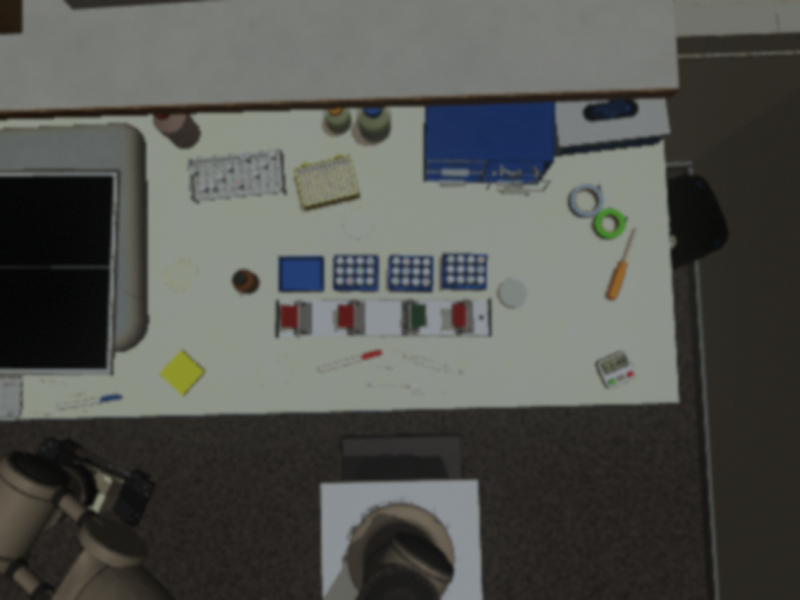

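The empty bin is on the far left and its tag is red, which is right. Tags 2 and 4 look red behind full bins, and tag 3 looks green. I'll enlarge both views to measure and confirm this.

```bash
cat > h.py <<'E'
import numpy as np, cv2
from scipy.spatial.transform import Rotation as R
from plant import bot
def cam(n):
    c=bot.get_calibration(n); f=192/np.tan(np.radians(c["vfov"])/2)
    return c["eye"],R.from_euler("xyz",c["rotation"]).as_matrix(),f,c["cx"],c["cy"]
def ray(n,u,v):
    e,M,f,cx,cy=cam(n); d=M@np.array([(u-cx)/f,(v-cy)/f,1]); return e,d
def plane(n,u,v,z):
    e,d=ray(n,u,v); return e+d*(z-e[2])/d[2]
def tri(a,b):
    (e1,d1),(e2,d2)=ray("side",*a),ray("top",*b)
    s=np.linalg.lstsq(np.c_[d1,-d2],e2-e1,rcond=None)[0]
    p,q=e1+s[0]*d1,e2+s[1]*d2; return (p+q)/2,np.linalg.norm(p-q)
def proj(n,P):
    e,M,f,cx,cy=cam(n); p=(np.atleast_2d(P)-e)@M; return p[:,:2]/p[:,2:]*f+[cx,cy]
def crop(n,x,y,w,h,k,name):
    im=bot.capture(n)[y:y+h,x:x+w]; cv2.imwrite(f"pics/{name}.png",cv2.resize(im,None,fx=k,fy=k,interpolation=cv2.INTER_CUBIC))
E
python3 - <<'E'
from h import *
crop("side",190,140,140,120,5,"side1"); crop("top",165,155,160,70,5,"top1")
E
```

```text
(no output)
```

View pics/side1.png

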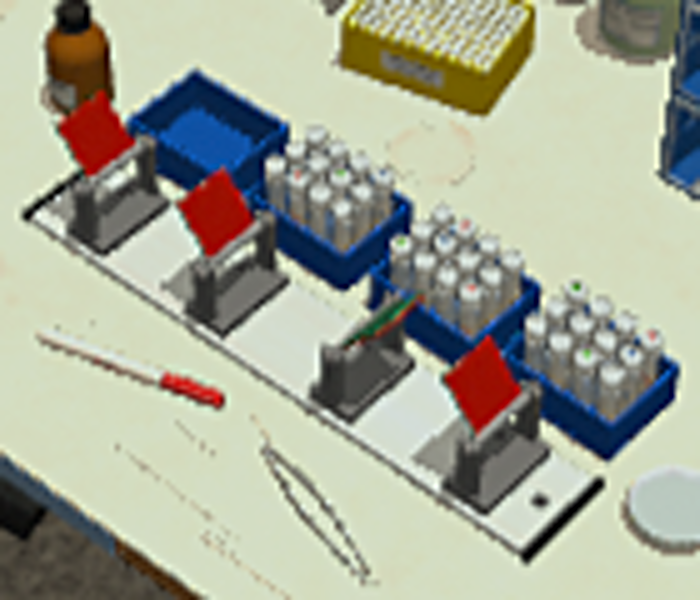

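View pics/top1.png

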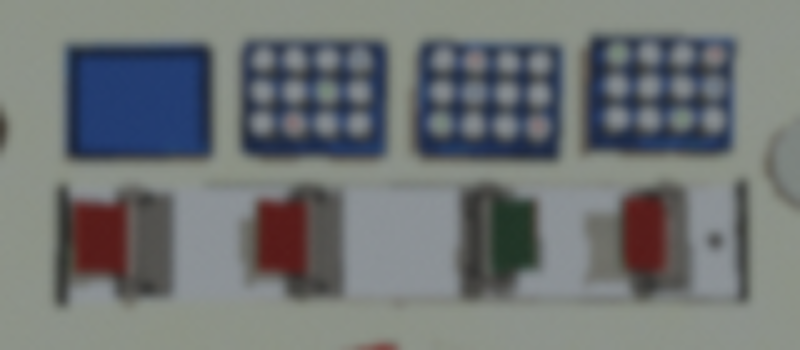

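Side crop: the tag 2 free edge runs from (180,208) to (223,168) and the tag 4 free edge from (443,377) to (488,336), both red and leaning left. Tag 3 is green and tag 1 is red in front of the empty bin, so only tags 2 and 4 are wrong.

Run:
```python
from h import *
np.set_printoptions(precision=1,suppress=True)
S=lambda u,v:((u+.5)/5+190-.5,(v+.5)/5+140-.5); T=lambda u,v:((u+.5)/5+165-.5,(v+.5)/5+155-.5)
for k,a,b in [("2 free near",(180,208),(258,272)),("2 free far",(223,168),(260,202)),("2 ctr",(217,213),(283,237)),
 ("4 free near",(443,377),(625,270)),("4 free far",(488,336),(625,197)),("4 ctr",(482,383),(645,233)),
 ("rail L near",(27,215),(60,303)),("rail R near",(527,558),(743,298)),("rail R far",(602,482),(743,182)),
 ("1 free near",(60,130),(74,272)),("3 post near top",(328,345),(468,293))]:
    print(k,*tri(S(*a),T(*b)))
a=plane("top",*T(60,303),8);b=plane("top",*T(743,298),8);c=plane("top",*T(743,182),8);d=plane("top",*T(62,185),8)
m=(a+b+c+d)/4;print("rail top-view",a,b,c,d,m,np.linalg.norm(a-b),"yaw",np.arctan2((b-a)[0],-(b-a)[1]))
```

```text
2 free near [461.4 106.1  91.7] 4.571561321765085
2 free far [502.3 104.3  98. ] 2.277723336821959
2 ctr [482.1  92.3  80.2] 2.562086921483112
4 free near [ 455.5 -113.2   96.3] 2.477492140856936
4 free far [ 498.9 -114.2   96.4] 1.3896365246135938
4 ctr [ 477.9 -126.7   81. ] 1.4905783528218892
rail L near [448.8 242.    6.3] 3.4823730922918212
rail R near [ 439.9 -194.1    3. ] 2.884659960297107
rail R far [ 513.8 -196.5    6.9] 2.9147595476714585
1 free near [464.8 217.2  89.9] 5.216140305221042
3 post near top [448.9 -22.7  64.5] 12.511228612030582
rail top-view [447.5 243.    8. ] [ 438.8 -192.4    8. ] [ 512.7 -195.2    8. ] [523.2 240.7   8. ] [480.6  24.    8. ] 435.5006073519894 yaw -0.020038465550873203
```

Request:
jog_arm(gripper=0, targets=[{"xyz": [0, 0, 0], "spin": 1}, {"xyz": [0, 0, 0], "spin": 1}, {"xyz": [0, 0, 0], "spin": 1}, {"xyz": [0, 0, 0], "spin": 1}, {"xyz": [0, 0, 0], "spin": 1}, {"xyz": [0, 0, 0], "spin": 1}, {"xyz": [0, 0, 0], "spin": 1}, {"xyz": [0, 0, 0], "spin": 1}, {"xyz": [0, 0, 0], "spin": 1}, {"xyz": [0, 0, 0], "spin": 1}])

```text
time: 1.45
tool_pos: [217.2, 477.8, 226.5]
tcp_rot: [-3.141, 0.0, 1.711]
contact_force: [-0.8, 0.8, 0.4]
grip_width: 0.7
finger_force: 0.0
```

Request:
jog_arm(targets=[{"xyz": [0, 0, 0], "spin": 0.72}, {"xyz": [0, 0, 0], "spin": 0.72}, {"xyz": [-0.53, 0.41, 0], "spin": 0}, {"xyz": [-0.53, 0.41, 0], "spin": 0}, {"xyz": [-0.53, 0.41, 0], "spin": 0}, {"xyz": [-0.53, 0.41, 0], "spin": 0}, {"xyz": [-0.53, 0.41, 0], "spin": 0}, {"xyz": [-0.53, 0.41, 0], "spin": 0}, {"xyz": [-0.53, 0.41, 0], "spin": 0}, {"xyz": [-0.53, 0.41, 0], "spin": 0}])

```text
time: 2.7
tool_pos: [480.6, 137.2, 226.7]
tcp_rot: [3.142, -0.0, 1.571]
contact_force: [0.9, -0.0, -0.4]
grip_width: 0.2
finger_force: 0.0
```

Request:
jog_arm(targets=[{"xyz": [0, 0, 0.6], "spin": 0}, {"xyz": [0, 0, 0.6], "spin": 0}, {"xyz": [0, 0, 0.6], "spin": 0}, {"xyz": [0, 0, 0], "spin": 0}, {"xyz": [-0.12, 0, 0], "spin": 0}, {"xyz": [-0.12, 0, 0], "spin": 0}, {"xyz": [-0.06, 0, 0], "spin": 0}, {"xyz": [-0.06, 0, 0], "spin": 0}, {"xyz": [-0.06, 0, 0], "spin": 0}, {"xyz": [-0.06, 0, 0], "spin": 0}])

```text
time: 3.95
tool_pos: [479.7, 100.1, 82.8]
tcp_rot: [3.142, -0.0, 1.571]
contact_force: [-0.1, -1.1, -0.8]
grip_width: 0.8
finger_force: 0.0
```

Request:
jog_arm(targets=[{"xyz": [-0.06, 0, 0], "spin": 0}, {"xyz": [-0.06, 0, 0], "spin": 0}, {"xyz": [-0.06, 0, 0], "spin": 0}, {"xyz": [-0.06, 0, 0], "spin": 0}, {"xyz": [-0.06, 0, 0], "spin": 0}, {"xyz": [-0.04, 0, 0], "spin": 0}, {"xyz": [0, 0, 0], "spin": 0}, {"xyz": [0.1, 0, 0], "spin": 0}, {"xyz": [0.2, 0, 0], "spin": 0}, {"xyz": [0.2, 0, 0], "spin": 0}])

```text
time: 5.2
tool_pos: [479.6, 114.6, 82.7]
tcp_rot: [3.142, -0.0, 1.571]
contact_force: [-1.4, -0.5, 0.4]
grip_width: 0.4
finger_force: 0.0
```

Request:
jog_arm(targets=[{"xyz": [0, 0, -0.5], "spin": 0}, {"xyz": [0, 0, -0.5], "spin": 0}, {"xyz": [0, 0, -0.5], "spin": 0}, {"xyz": [0, 0, 0], "spin": 0}, {"xyz": [-0.64, 0, 0], "spin": 0}, {"xyz": [-0.64, 0, 0], "spin": 0}, {"xyz": [-0.64, 0, 0], "spin": 0}, {"xyz": [-0.64, 0, 0], "spin": 0}, {"xyz": [0, 0, 0], "spin": 0}, {"xyz": [0, 0, 0], "spin": 0}])

```text
time: 6.45
tool_pos: [479.4, -90.6, 201.8]
tcp_rot: [-3.14, -0.001, 1.571]
contact_force: [-0.2, -0.3, 0.0]
grip_width: 0.4
finger_force: 0.0
```

Run:
```python
from h import *
crop("side",190,120,140,140,4,"side2"); print(bot.get_obs()["tool_pos"])
```

```text
[479.45581683 -90.23568653 202.03464912]
```

View pics/side2.png

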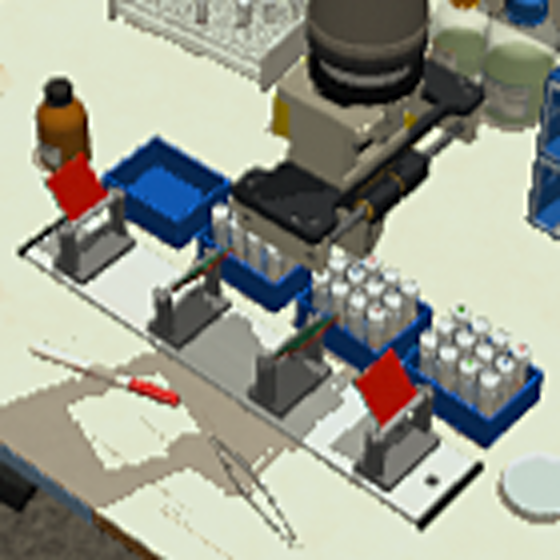

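Tag 2 now lies green (about (205,268)) and the rest is undisturbed. Tag 4 is next.

Request:
jog_arm(targets=[{"xyz": [0, 0, 0.5], "spin": 0}, {"xyz": [0, 0, 0.5], "spin": 0}, {"xyz": [0, 0, 0.5], "spin": 0}, {"xyz": [0, 0, 0], "spin": 0}, {"xyz": [-0.06, 0, 0], "spin": 0}, {"xyz": [-0.06, 0, 0], "spin": 0}, {"xyz": [-0.06, 0, 0], "spin": 0}, {"xyz": [-0.06, 0, 0], "spin": 0}, {"xyz": [-0.06, 0, 0], "spin": 0}, {"xyz": [-0.06, 0, 0], "spin": 0}])

```text
time: 7.75
tool_pos: [479.7, -120.9, 82.7]
tcp_rot: [3.142, -0.0, 1.571]
contact_force: [0.1, -0.2, -0.4]
grip_width: 0.3
finger_force: 0.0
```

Request:
jog_arm(targets=[{"xyz": [-0.06, 0, 0], "spin": 0}, {"xyz": [-0.06, 0, 0], "spin": 0}, {"xyz": [-0.06, 0, 0], "spin": 0}, {"xyz": [-0.06, 0, 0], "spin": 0}, {"xyz": [-0.06, 0, 0], "spin": 0}, {"xyz": [-0.05, 0, 0], "spin": 0}, {"xyz": [0, 0, 0], "spin": 0}, {"xyz": [0.1, 0, 0], "spin": 0}, {"xyz": [0.2, 0, 0], "spin": 0}, {"xyz": [0.15, 0, 0], "spin": 0}])

```text
time: 9.0
tool_pos: [479.6, -111.1, 82.7]
tcp_rot: [-3.141, -0.0, 1.572]
contact_force: [0.3, -0.3, -0.4]
grip_width: 0.4
finger_force: 0.0
```

Request:
jog_arm(targets=[{"xyz": [0, 0, 0], "spin": 0}, {"xyz": [0, 0, -0.5], "spin": 0}, {"xyz": [0, 0, -0.5], "spin": 0}, {"xyz": [0, 0, -0.5], "spin": 0}, {"xyz": [0, 0, -0.5], "spin": 0}, {"xyz": [0, 0, -0.3], "spin": 0}, {"xyz": [0, 0, 0], "spin": 0}, {"xyz": [0, 0, 0], "spin": 0}, {"xyz": [0, 0, 0], "spin": 0}, {"xyz": [0, 0, 0], "spin": 0}])

```text
time: 10.25
tool_pos: [479.4, -112.4, 265.8]
tcp_rot: [-3.14, -0.001, 1.571]
contact_force: [-0.1, -0.5, 0.3]
grip_width: 0.6
finger_force: 0.0
```

Run:
```python
from h import *
crop("side",190,120,140,140,4,"side3"); print(bot.get_obs()["tool_pos"])
```

```text
[ 479.52235018 -112.41091854  266.0174493 ]
```

View pics/side3.png

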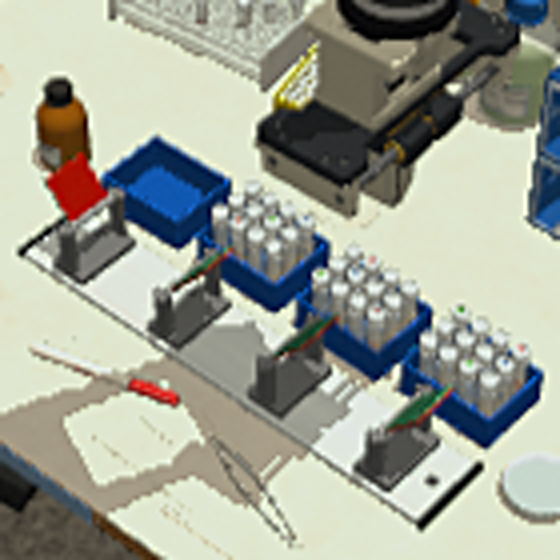

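The picture shows tags 2, 3 and 4 green, at about (205,268), (305,335) and (420,408). Tag 1 is still red at (77,185) in front of the empty bin, and the bins haven't moved.

```bash
python3 -c "
from plant import bot
print(bot.close_job())"
```

```text
the job is handed in; nothing more can be done
None
```

The job is handed in: I pushed the two wrong tags (second and fourth from the left) over to green, so the three full bins show green and the empty bin still shows red, with nothing else seen to move.

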